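# Thread the ruler out of the half-covered organiser

## Task

Take the wooden ruler out of the half-covered desk organiser box: it is longer than the opening, so tilt it and draw it out gently on the slant, without forcing it against the box's cover or walls, shifting or tipping the box, or disturbing the memo pad on its cover and the other things on the desk. Finish while holding the ruler still and level in the air, all of it at least 10 cm above the top of the box, touching nothing but the gripper; do not put it down.

Things in the scene. Friction and masses are not known exactly. Their poses are not given: they have to be found in the camera images.
- organiser: Loose grey plastic box, 1.2 kg, 200 (x) by 140 (y) mm, on the desk. Origin: centre of its underside; x along its length to its back, roughly away from the robot; z up. Floor and walls 5 mm thick (inside 190 x 130). Front and side walls 56 mm high, back wall (x 95 to 100) 70 mm. Its front part, x -100 to -15, is closed by a fixed flat cover, z 52 to 56.
- shell: The box's walls and cover, all but its floor, one piece with the box (same origin and axes). The ruler may brush them but not be forced against them.
- opening (a point): Centre of the box's open part, at x = 40, y = 0, z = 56 mm of the box. The opening in the top is 110 mm along the box's x (from the cover's edge at x = -15 to the back wall at x = 95 mm) and 130 mm wide.
- ruler: Plain wooden ruler, 178 x 28 x 9 mm (its x, y, z), about 35 g. Origin: centre of its underside. Starts flat on the box's floor (5 mm above the desk), about centred, nearly along the box's length, its x toward the box's back; its near part is hidden under the cover. Can be gripped across its 28 mm width in the opening, about 40 mm from its middle toward the far end.
- ruler_far_end (a point): Centre of the ruler's end face that starts at the back of the box, under the opening (89 mm along the ruler's +x, 4.5 mm above its underside).
- ruler_near_end (a point): Centre of the ruler's other end face, which starts under the cover (89 mm along the ruler's -x, 4.5 mm above its underside).
- memo_pad: Loose yellow memo pad, 76 x 76 x 11 mm, lying on the box's cover (its top at 67 mm). Origin: centre of its underside. It must stay on the cover.
- calculator: Bystander: desk calculator (the one nearer the robot) 128 x 92 x 25 mm, on the desk to the left of the box. Origin: centre of its underside.
- tape_roll: Bystander: roll of brown tape (the one nearer the robot), 94 mm across, 48 mm high, on the desk to the right of the box. Origin: centre of its underside.
- usb_adapter: Bystander: small white USB adapter, 86 x 22 x 15 mm, on the desk behind the box. Origin: centre of its underside.
- rubber_stamp: Bystander: wooden rubber stamp, 29 x 55 x 73 mm, upright on the desk to the right of the box. Origin: centre of its underside.
Mind the look-alikes: they are no part of the job. Several things have the shape of the memo_pad; the one meant has the colours described above.

How it is judged:
On the way:
1. The ruler slants through the opening: its far end is up out of the box while its near end is still inside below the cover (z of ruler_far_end in the frame of organiser above 0.06 m and z of ruler_near_end in the frame of organiser below 0.052 m and x of ruler_near_end in the frame of organiser between -0.1 and -0.015 m), for 0.05 s.
At the end, for the whole second after the job is handed in: Ruler held still in the gripper, level within 15 degrees, both ends over 165 mm above the desk (95 mm above the box's back wall), off the box; box flat (0.05 rad) and within 30 mm of its start, memo pad on its cover, bystanders within 30 mm of their starts (height (world z) of each of ruler_far_end, ruler_near_end above 0.165 m and angle between ruler's own z axis and vertical below 0.26 rad and linear speed of ruler below 0.02 m/s and angular speed of ruler below 0.2 rad/s and contact force between the fingers and ruler above 1 N and contact force between ruler and organiser below 0.1 N and distance of each of organiser, calculator, tape_roll, usb_adapter, rubber_stamp from where it was at the start of the episode below 0.03 m and angle between organiser's own z axis and vertical below 0.05 rad and z of memo_pad in the frame of organiser above 0.05 m); the arm keeps its last pose, push and grip.
It fails at once if The ruler is forced against the box's cover or walls with more than 15 N (contact force between ruler and shell above 15 N).
It fails at once if The box is shifted by more than 30 mm or tipped by more than 0.15 rad (distance of organiser from where it was at the start of the episode above 0.03 m or angle between organiser's own z axis and vertical above 0.15 rad).
It fails at once if The memo pad falls from the cover (height (world z) of memo_pad below 0.045 m).
It fails at once if The calculator, tape roll, USB adapter or rubber stamp is moved by more than 30 mm (distance of any of calculator, tape_roll, usb_adapter, rubber_stamp from where it was at the start of the episode above 0.03 m).
It also fails if it takes over 43 s, if anything falls off the work surface, if the arm or the gripper's body presses on something with over 40 N, if the wrist force passes 120 N, or if a joint passes its speed limit or range.

## Robot

A 6-joint arm with a two-finger parallel gripper is mounted at the origin on a cart in front of the work surface, level with it; the furniture and walls round the work are solid. World frame = base frame: x ahead of the robot, y to its left, z up, the work surface at z = 0. Lengths are in m, angles in rad, forces in N, time in s.
With the tool pointing down it reaches from about 0.375 to 0.9 m from the base axis. Payload 3.1 kg.
Tool frame: the origin (TCP) lies at the very end of the fingers, on their centre line; the grasp point (between the pads) lies 19 mm behind it; z points along the fingers, y is the direction in which the jaws open and shut (so a half turn about z gives the same grasp; the last joint's range is limited). The gripper opens to 87 mm and grips with 3 to 60 N. Pads are 19 mm wide; open, the fingers measure 117 mm over their backs; the gripper's body (75 mm by 190 mm) begins 51 mm behind the grasp point.
Start: joints at [-1.302, 0.527, 1.433, -0, 1.181, -0.178], TCP at [0.271, -0.563, 0.223] pointing down, gripper open.
Joint ranges: [-3.08, 3.08], [-0.75, 2.2], [0.22, 2.44], [-1.43, 4.57], [0, 2.65], [-2.85, 2.85]. Speed limits (rad/s): [2.79, 2.79, 3.14, 3.14, 3.14, 3.14].

## Interface

Orientations are given as a unit quaternion [x, y, z, w].
In Python, from rig import robot gives the robot as it stands. The module is installed in compiled form; this text tells all that it offers.
- The arm moves only by the tool carry_out, never from a script. Its argument "series" is a list of rows, each a list of 7 numbers: the shift along the tool's x, y, z in mm, then the turn, a rotation vector about the tool's x, y, z in degrees, then the gripper command: -1 is shut, 1 is fully open, values between are in proportion. In form: [[tx, ty, tz, rx, ry, rz, claw], ...]. A call has 1 to 8 rows; each row is the pose to reach, as a shift and turn from the pose measured when the call began, along the tool's axes at that moment; what a row does not reach only later rows make up. A row lasts 1/8 s, in which the tool goes at most 62.5 mm and 10.7 degrees, less where a joint would pass 70% of its speed; a pose out of reach is approached as far as the arm can. A call with a gripper value outside its range is refused whole. The fingers move at their own pace and stop on an object; "force" is the grip in N (left out, the last holds). Time passes only in rows, so rows that repeat a pose let the fingers close. It gives the time, the measured TCP pose, the force and the opening at its end, in the units of the state.
- robot.get_obs(): the state, without advancing time (a new reading comes with each control period).
- robot.camera(name): name is "side" or "top"; returns a dict with "pixels" (480x640x3 uint8, red, green, blue), "fx", "fy", "cx", "cy" (pixels), "k1" (the pictures are not rectified: a ray, as slopes to the right and down, at radius r is drawn at 1 + k1 r^2 times it, then the intrinsics apply), "position" and "attitude" of the camera in the world. Camera axes: x right, y down, z forward; pixel columns grow to the right and rows downward; lengths in m; the calibration is good to about 2 mm. A picture is of the moment at which its call begins. There is no depth.
- robot.hand_in(): hands the job in, once; it reports no verdict.
The state is a dict: "time": time; "q": joint angles; "joint_velocities": joint speeds; "joint_torque": joint torques, N m; "position": TCP position; "tool_rot": TCP orientation; "ft_force": force on the tool from outside, world axes, zero at the start; "moment": the same for the moment, N m; "grip_width": finger opening in m.
Only numpy, scipy, OpenCV 4.12 (cv2) and the standard library are available. Lean on these libraries where they do the work, as an engineer would, in place of code of your own. Each camera call takes 0.05 s, during which the arm holds its last target.

## Working session

There is one attempt and no reset: what is moved stays moved. The work goes in short steps, Python scripts to look and compute and a tool call to move; the robot and the scene stay as the last step left them, time stands still between calls to the robot, and variables do not carry over. Pictures are saved under pics/ and viewed, and the job is handed in when it is done.

Besides the shell and the picture viewer there is one more tool, called after "Request:" as name(argument=value, ...), one argument or row to a line, values as JSON. carry_out: Moves the arm, as the interface text tells. Its arguments: {"type":"object","properties":{"series":{"type":"array"},"force":{"type":"number"}},"required":["series"]}

```bash
mkdir -p pics; python3 - <<'E'
from rig import robot
import cv2,json,pickle
o=robot.get_obs();print(o)
d={}
for n in("side","top"):
    c=robot.camera(n);d[n]=c
    cv2.imwrite(f"pics/{n}0.png",c["pixels"][:,:,::-1])
    print(n,{k:v for k,v in c.items() if k!="pixels"})
pickle.dump(d,open("c0.pkl","wb"))
E
```

```text
{'time': 0.0, 'q': array([-1.30150616e+00,  5.28477236e-01,  1.43389207e+00, -5.88281336e-05,
        1.18143306e+00, -1.78454064e-01]), 'joint_velocities': array([-0.0014614 ,  0.00125643,  0.00089884, -0.00080128,  0.00057657,
        0.00127685]), 'joint_torque': array([ 2.09581672e-04, -4.40043962e+01, -1.76595336e+01,  6.32259599e-02,
        5.82860189e-02, -1.76522444e-04]), 'position': array([ 0.27041968, -0.56264582,  0.22156812]), 'tool_rot': array([ 9.75042044e-01,  2.22017546e-01, -7.73352524e-05, -1.10248272e-03]), 'ft_force': array([-0.07648467,  0.02073876, -0.14341685]), 'moment': array([-3.91963044e-02,  8.77077906e-03, -4.21639907e-05]), 'grip_width': 0.08711450138566733}
side {'fx': 489.7032297901423, 'fy': 489.7032297901423, 'cx': 323.9700562240347, 'cy': 242.98698773026223, 'k1': -0.05491226967240517, 'position': array([ 0.47558862, -0.72836636,  0.74535126]), 'attitude': array([ 0.91855823, -0.02871109,  0.00742501, -0.3941717 ])}
top {'fx': 490.3714941349646, 'fy': 490.3714941349646, 'cx': 321.01712115619034, 'cy': 241.51015242297458, 'k1': -0.1192375251461726, 'position': array([ 0.42167068, -0.00996095,  1.08683538]), 'attitude': array([-0.69723525,  0.71512154, -0.03128196,  0.03854382])}
```

View pics/top0.png

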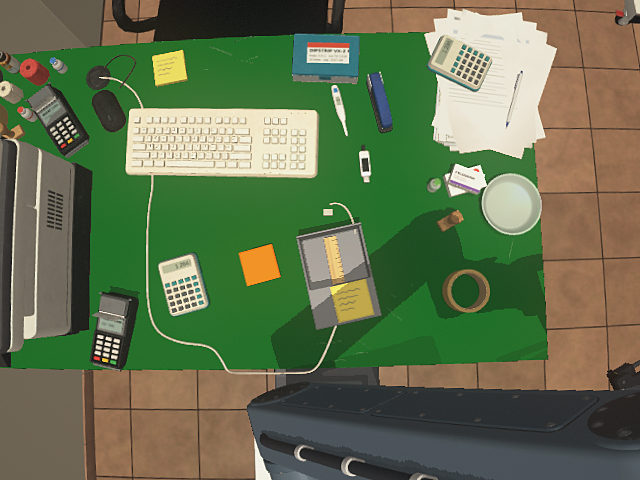

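View pics/side0.png

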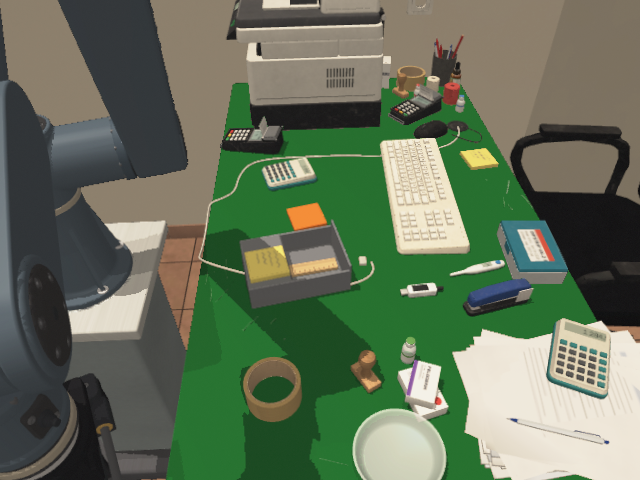

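The top view shows the box at about (340,275), the ruler in its opening at (333,255) and the yellow pad on its cover at (352,303). Look-alikes are the orange pad (260,264) and the yellow pad by the keyboard (170,68). The ruler has no twin: the thermometer (340,108) and pen (515,98) are the only other long thin things. I choose the wooden strip in the box and check it in a close crop.

```bash
cat > h.py <<'E'
import numpy as np,cv2,pickle
from scipy.spatial.transform import Rotation as R
def ray(c,px):
    K=np.array([[c["fx"],0,c["cx"]],[0,c["fy"],c["cy"]],[0,0,1]])
    p=cv2.undistortPoints(np.array(px,float).reshape(-1,1,2),K,np.array([c["k1"],0,0,0,0]),).reshape(-1,2)
    d=R.from_quat(c["attitude"]).apply(np.c_[p,np.ones(len(p))])
    return np.array(c["position"]),d
def plane(c,px,z):
    o,d=ray(c,px);return o+d*((z-o[2])/d[:,2])[:,None]
def proj(c,P):
    r=R.from_quat(c["attitude"]).inv()
    p=r.apply(np.atleast_2d(P)-c["position"]);s=p[:,:2]/p[:,2:]
    s=s*(1+c["k1"]*(s**2).sum(1,keepdims=True))
    return s*c["fx"]+[c["cx"],c["cy"]]
E
python3 - <<'E'
import pickle,cv2
d=pickle.load(open("c0.pkl","rb"))
t=d["top"]["pixels"][195:345,270:410,::-1]
cv2.imwrite("pics/t_crop.png",cv2.resize(t,None,fx=4,fy=4,interpolation=cv2.INTER_CUBIC))
t=d["side"]["pixels"][215:315,230:390,::-1]
cv2.imwrite("pics/s_crop.png",cv2.resize(t,None,fx=5,fy=5,interpolation=cv2.INTER_CUBIC))
E
```

```text
(no output)
```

View pics/t_crop.png

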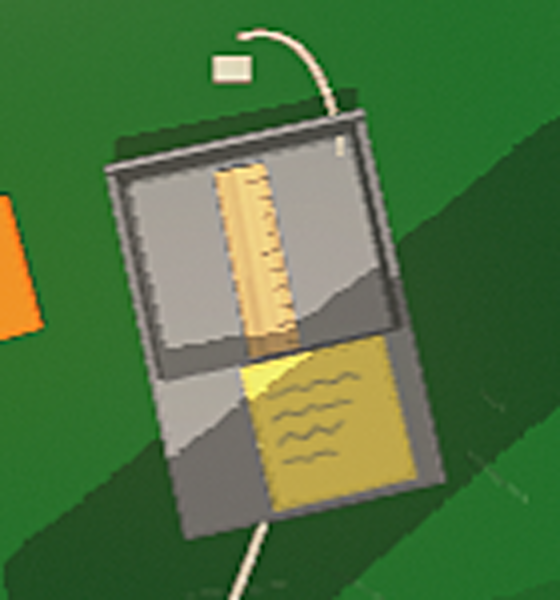

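View pics/s_crop.png

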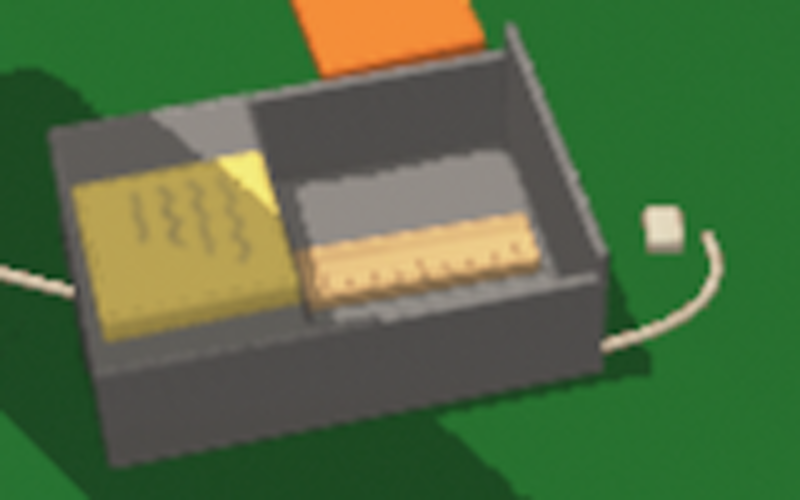

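The crop confirms the ruler: a wooden strip with tick marks, from (324,237) at its far end to (338,282) at the cover's edge. The yellow pad is on the cover.

```bash
python3 - <<'E'
from h import *
d=pickle.load(open("c0.pkl","rb"));t=d["top"];s=d["side"]
f=lambda p,z:plane(t,[(270+(u+.5)/4-.5,195+(v+.5)/4-.5) for u,v in p],z)
g=lambda p,z:plane(s,[(230+(u+.5)/5-.5,215+(v+.5)/5-.5) for u,v in p],z)
np.set_printoptions(precision=4,suppress=True)
fr=f([(186,538),(445,481)],.056);bk=f([(106,168),(364,113)],.07)
ce=f([(162,379),(398,329)],.056)
print(fr,bk,"cover edge",ce)
for n,P in(("F",fr),("B",bk)): 
    v=P[0]-P[1];print(n,np.linalg.norm(v),np.degrees(np.arctan2(-v[0],v[1])))
ax=bk.mean(0)-fr.mean(0);print("len",np.linalg.norm(ax[:2]),np.degrees(np.arctan2(ax[1],ax[0])),"ctr",(bk.mean(0)+fr.mean(0))/2)
r=f([(215,171),(266,163),(247,355),(298,345)],.014);print("ruler top",r)
a=r[:2].mean(0)-r[2:].mean(0);print(np.degrees(np.arctan2(a[1],a[0])),r[:2].mean(0),np.linalg.norm(r[0]-r[1]))
print("side: ruler far top corners",g([(527,213),(541,263)],.014), "box back right,left top",g([(606,255),(511,25)],.07),"front right/left",g([(98,375),(50,130)],.056))
E
```

```text
[[ 0.3408  0.0141  0.056 ]
 [ 0.3668 -0.1218  0.056 ]] [[ 0.5342  0.0509  0.07  ]
 [ 0.5596 -0.0846  0.07  ]] cover edge [[ 0.4238  0.0247  0.056 ]
 [ 0.4468 -0.0997  0.056 ]]
F 0.13834788549631977 10.844803281209083
B 0.13786510287454207 10.62586028720397
len 0.19657603987917416 10.857775737214856 ctr [ 0.4504 -0.0353  0.063 ]
ruler top [[ 0.5371 -0.0057  0.014 ]
 [ 0.5408 -0.0338  0.014 ]
 [ 0.4358 -0.0206  0.014 ]
 [ 0.4405 -0.0485  0.014 ]]
8.35267691892832 [ 0.539  -0.0197  0.014 ] 0.02840589316424403
side: ruler far top corners [[ 0.5347 -0.0052  0.014 ]
 [ 0.5383 -0.0345  0.014 ]] box back right,left top [[ 0.5585 -0.0851  0.07  ]
 [ 0.5318  0.0511  0.07  ]] front right/left [[ 0.3655 -0.1208  0.056 ]
 [ 0.3388  0.0145  0.056 ]]
```

```bash
cat >> h.py <<'E'
def rel(o,pos,yaw,pitch=0):
    """tool target: pointing down, tool x at yaw (deg), then tilted far-end-up by pitch deg"""
    y=np.radians(yaw)
    T=R.from_matrix(np.c_[[np.cos(y),np.sin(y),0],[np.sin(y),-np.cos(y),0],[0,0,-1]])
    ax=np.array([np.sin(y),-np.cos(y),0])   # rotating x-axis towards +z
    T=R.from_rotvec(ax*np.radians(pitch))*T
    C=R.from_quat(o["tool_rot"])
    return C.inv().apply(np.array(pos)-o["position"])*1e3,np.degrees((C.inv()*T).as_rotvec())
E
python3 - <<'E'
from h import *
from rig import robot
print(rel(robot.get_obs(),[.4895,-.027,.15],8.3))
E
```

```text
(array([ 429.3918054 , -387.94430471,   72.56690194]), array([-1.09044607e-01, -2.47695171e-03,  1.73561535e+01]))
```

Request:
carry_out(
  series=[
    [36,-32,0,0,0,2,0.15],
    [72,-65,0,0,0,4,0.15],
    [108,-98,0,0,0,6,0.15],
    [144,-130,0,0,0,8,0.15],
    [180,-163,0,0,0,9,0.15],
    [216,-195,0,0,0,10,0.15],
    [252,-228,0,0,0,12,0.15],
    [288,-260,0,0,0,14,0.15],
  ],
  force=20,
)

```text
time: 1.1
position: [0.4177, -0.202, 0.2221]
tool_rot: [0.995, 0.101, -0.0, -0.001]
ft_force: [1.0, 0.7, -0.5]
grip_width: 0.0501
```

```bash
python3 - <<'E'
from h import *
from rig import robot
o=robot.get_obs();print(o["position"],rel(o,[.4895,-.027,.15],8.3))
E
```

```text
[ 0.41768399 -0.20200795  0.22207549] (array([ 105.49645686, -156.86799077,   72.40945416]), array([-0.13541946,  0.02492972,  3.27463558]))
```

Request:
carry_out(
  series=[
    [26,-38,10,0,0,1,0.15],
    [53,-78,25,0,0,2,0.15],
    [80,-118,45,0,0,3,0.15],
    [98,-148,60,0,0,3.3,0.15],
    [105.5,-157,72,0,0,3.3,0.15],
    [105.5,-157,72,-0.1,0,3.3,0.15],
    [105.5,-157,72,-0.1,0,3.3,0.15],
  ],
)

```text
time: 1.98
position: [0.4895, -0.0279, 0.1507]
tool_rot: [0.997, 0.072, -0.0, -0.0]
ft_force: [0.4, 0.3, 0.3]
grip_width: 0.0498
```

```bash
python3 - <<'E'
from h import *
from rig import robot
o=robot.get_obs();print(o["position"],rel(o,[.4895,-.027,.0075],8.3))
for n in("top","side"):
    c=robot.camera(n)
    a=c["pixels"][180:360,250:430,::-1] if n=="top" else c["pixels"][150:330,190:400,::-1]
    cv2.imwrite(f"pics/{n}1.png",cv2.resize(a,None,fx=3,fy=3,interpolation=cv2.INTER_CUBIC))
E
```

```text
[ 0.48954326 -0.0279156   0.15068236] (array([ 1.15525892e-01, -9.07289847e-01,  1.43182375e+02]), array([-0.00204453,  0.01097322, -0.07978432]))
```

View pics/top1.png

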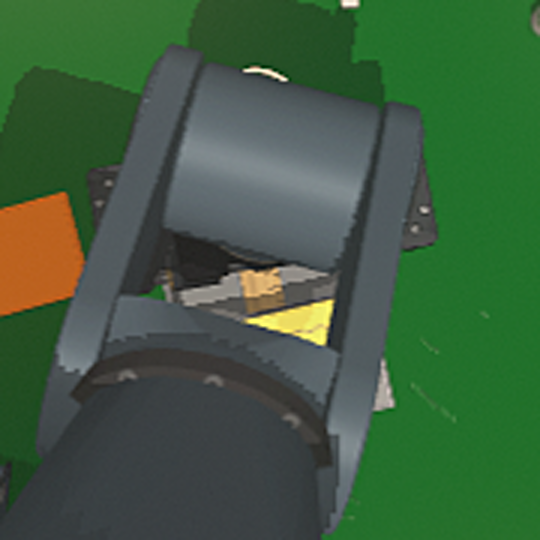

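View pics/side1.png

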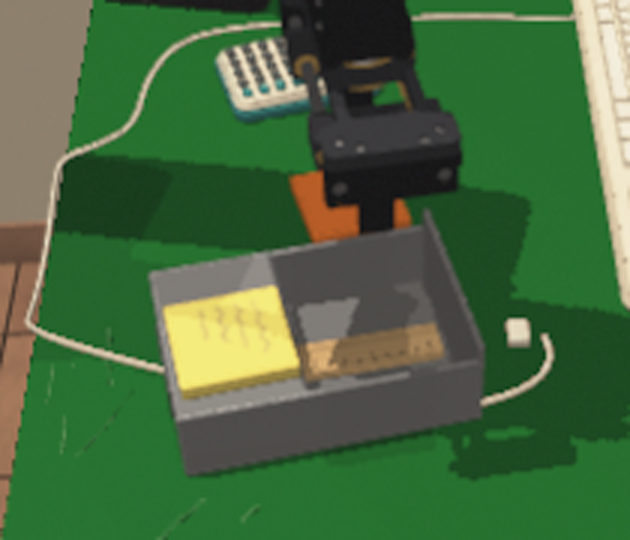

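The top view now shows the arm over the box. The side view shows the fingers above the opening, body wide across the ruler, and the pad in place. Next I descend around the ruler.

Request:
carry_out(
  series=[
    [0,-1,30,0,0,0,0.15],
    [0,-1,60,0,0,0,0.15],
    [0,-1,90,0,0,0,0.15],
    [0,-1,112,0,0,0,0.15],
    [0,-1,128,0,0,0,0.15],
    [0,-1,137,0,0,0,0.15],
    [0,-1,142,0,0,0,0.15],
    [0,-1,142,0,0,0,0.15],
  ],
)

```text
time: 3.08
position: [0.4898, -0.0272, 0.0091]
tool_rot: [0.997, 0.071, 0.0, 0.0]
ft_force: [0.2, 0.5, 0.8]
grip_width: 0.0505
```

```bash
python3 - <<'E'
from h import *
from rig import robot
o=robot.get_obs();print(o["position"],o["ft_force"],rel(o,[.4895,-.027,.0075],8.3))
for n in("side",):
    c=robot.camera(n)
    a=c["pixels"][150:330,190:400,::-1]
    cv2.imwrite(f"pics/{n}2.png",cv2.resize(a,None,fx=3,fy=3,interpolation=cv2.INTER_CUBIC))
E
```

```text
[ 0.48981194 -0.02721344  0.009127  ] [0.16236036 0.46339942 0.75967078] (array([-0.27989839, -0.25601222,  1.62668907]), array([ 0.01416322, -0.05173664, -0.12736346]))
```

View pics/side2.png

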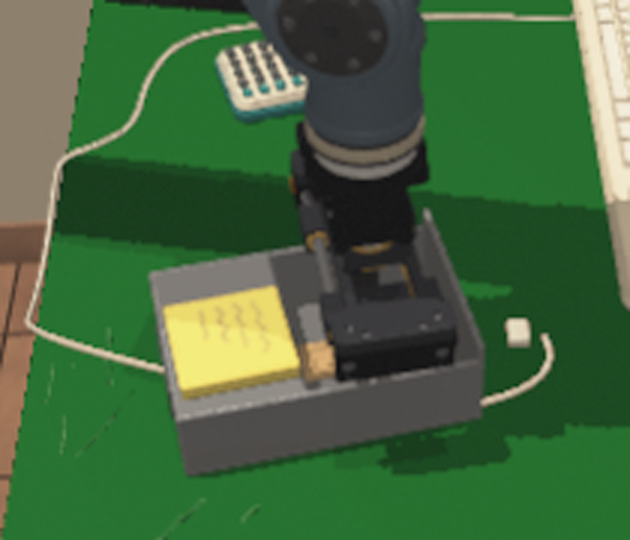

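Request:
carry_out(
  series=[
    [0,0,0,0,0,0,-0.1],
    [0,0,0,0,0,0,-0.25],
    [0,0,0,0,0,0,-0.4],
    [0,0,0,0,0,0,-1],
    [0,0,0,0,0,0,-1],
    [0,0,0,0,0,0,-1],
  ],
  force=20,
)

```text
time: 3.88
position: [0.49, -0.0272, 0.0095]
tool_rot: [0.997, 0.071, 0.001, 0.0]
ft_force: [-0.1, 0.7, 2.9]
grip_width: 0.0276
```

```bash
cat > plan.py <<'E'
from h import *
from rig import robot
np.set_printoptions(precision=1,suppress=True)
o=robot.get_obs();C=R.from_quat(o["tool_rot"])
print(o["position"],o["ft_force"],o["grip_width"])
# in tool axes at start: x = ruler +x, z down. near end at x=-129, rows relative
for th in(3,6,9,12,15,18,20,22):
    t=np.radians(th)
    # rotate TCP about N ; far end up: about tool -y or +y
    N=np.array([-129,0,4.5])
    rot=R.from_rotvec([0,t,0])
    p=N+rot.apply(-N)
    if p[2]>0: rot=rot.inv();p=N+rot.apply(-N)
    print(th,p,rot.as_rotvec(degrees=True))
E
python3 plan.py
```

```text
[ 0.5 -0.   0. ] [-0.1  0.7  2.9] 0.027562461781769566
3 [-0.4  0.  -6.7] [0. 3. 0.]
6 [ -1.2   0.  -13.5] [0. 6. 0.]
9 [ -2.3   0.  -20.1] [0. 9. 0.]
12 [ -3.8   0.  -26.7] [ 0. 12.  0.]
15 [ -5.6   0.  -33.2] [ 0. 15.  0.]
18 [ -7.7   0.  -39.6] [ 0. 18.  0.]
20 [ -9.3   0.  -43.8] [ 0. 20.  0.]
22 [-11.1   0.  -48. ] [ 0. 22.  0.]
```

Request:
carry_out(
  series=[
    [0,0,-1.5,0,0,0,-1],
    [0,0,-4,0,0,0,-1],
    [0,0,-4,0,0,0,-1],
    [0,0,-4,0,0,0,-1],
  ],
)

```text
time: 4.38
position: [0.4899, -0.0271, 0.0134]
tool_rot: [0.997, 0.071, 0.001, 0.0]
ft_force: [-0.5, 0.9, -0.7]
grip_width: 0.0274
```

Request:
carry_out(
  series=[
    [0,0,-3.5,0,1.5,0,-1],
    [-0.4,0,-6.7,0,3,0,-1],
    [-0.8,0,-10,0,4.5,0,-1],
    [-1.2,0,-13.5,0,6,0,-1],
    [-2.3,0,-20,0,9,0,-1],
    [-3.8,0,-26.7,0,12,0,-1],
    [-3.8,0,-26.7,0,12,0,-1],
  ],
)

```text
time: 5.25
position: [0.4846, -0.0276, 0.0404]
tool_rot: [0.992, 0.07, 0.104, -0.008]
ft_force: [0.2, 0.2, -0.8]
grip_width: 0.0275
```

```bash
python3 - <<'E'
from h import *
from rig import robot
c=robot.camera("side")
a=c["pixels"][150:330,190:400,::-1]
cv2.imwrite("pics/side3.png",cv2.resize(a,None,fx=3,fy=3,interpolation=cv2.INTER_CUBIC))
o=robot.get_obs();print(o["position"],o["ft_force"],o["moment"])
E
```

```text
[ 0.48560096 -0.02787156  0.04036229] [ 0.04665332  0.54874411 -0.69971352] [-0.01394753  0.15683561  0.04055205]
```

View pics/side3.png

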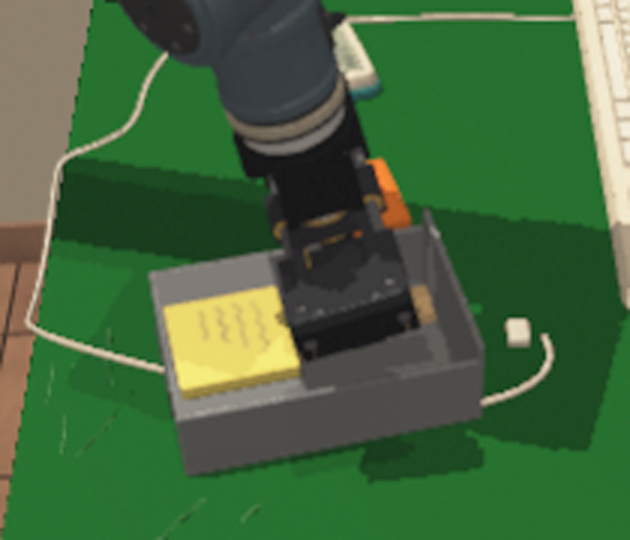

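The side view shows the ruler's far end rising by the back wall at crop (425,305), with the pad still in place and negligible force. I continue to about 22 degrees.

Request:
carry_out(
  series=[
    [-0.3,0,-5.5,0,2.5,0,-1],
    [-1,0,-11.2,0,5,0,-1],
    [-1.8,0,-17,0,7.5,0,-1],
    [-2.8,0,-22.3,0,10,0,-1],
    [-2.8,0,-22.3,0,10,0,-1],
    [-2.8,0,-22.3,0,10,0,-1],
  ],
)

```text
time: 6.05
position: [0.4784, -0.029, 0.0615]
tool_rot: [0.979, 0.069, 0.191, -0.014]
ft_force: [-0.8, 0.1, -0.1]
grip_width: 0.0276
```

```bash
python3 - <<'E'
from h import *
from rig import robot
d={}
for n in("side","top"):
    c=robot.camera(n);d[n]=c
    a=c["pixels"][150:330,190:400,::-1] if n=="side" else c["pixels"][180:360,250:430,::-1]
    cv2.imwrite(f"pics/{n}4.png",cv2.resize(a,None,fx=3,fy=3,interpolation=cv2.INTER_CUBIC))
o=robot.get_obs();print(o["position"],o["ft_force"],o["moment"])
C=R.from_quat(o["tool_rot"]);print(C.as_matrix())
far=o["position"]+C.apply([.049,0,0]);near=o["position"]+C.apply([-.129,0,0])
for nm,P in(("far",far),("near",near)):
    b=R.from_euler("z",-10.8,degrees=True).apply(P-[.4504,-.0353,0]);print(nm,P,"box",b)
print([proj(d[n],far) for n in d])
E
```

```text
[ 0.47886962 -0.02897192  0.06155755] [ 0.29443139 -0.61162321 -0.36668453] [0.02203301 0.22805219 0.00634038]
[[ 9.17458430e-01  1.41628307e-01  3.71768008e-01]
 [ 1.31419136e-01 -9.89919820e-01  5.27992560e-02]
 [ 3.75498388e-01  4.16307914e-04 -9.26822953e-01]]
far [ 0.52382508 -0.02253238  0.07995697] box [ 0.07451693 -0.00121702  0.07995697]
near [ 0.36051748 -0.04592499  0.01311826] box [-0.09028138  0.00640551  0.01311826]
[array([[330.41179004, 240.2248462 ]]), array([[331.49492504, 240.16246787]])]
```

View pics/side4.png

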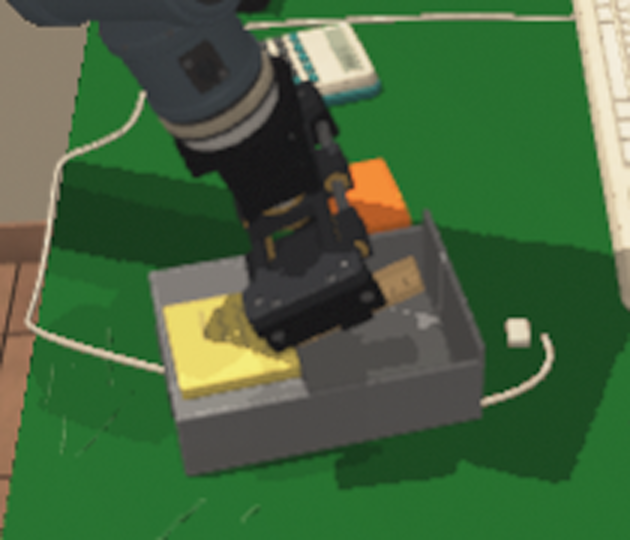

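View pics/top4.png

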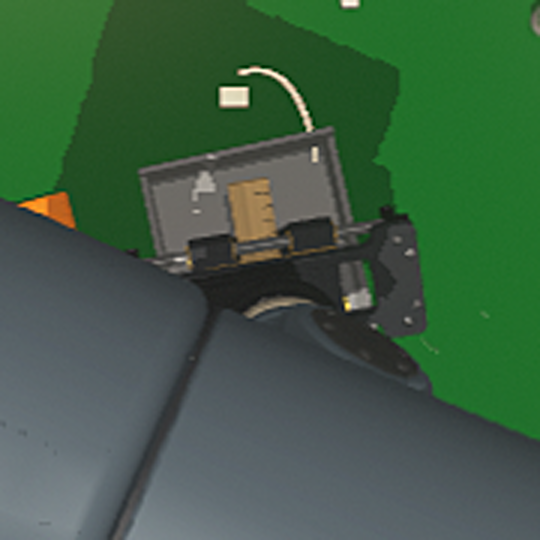

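Pictures agree with the kinematics. The far end at side crop (420,275) and top crop (250,180) is within a few pixels of prediction, at z about 80 mm, with the near end at z about 13 mm under the cover. Next I draw the ruler out along its axis.

Request:
carry_out(
  series=[
    [6,0,0,0,0,0,-1],
    [15,0,0,0,0,0,-1],
    [26,0,0,0,0,0,-1],
    [38,0,0,0,0,0,-1],
    [50,0,0,0,0,0,-1],
    [60,0,0,0,0,0,-1],
    [66,0,0,0,0,0,-1],
    [66,0,0,0,0,0,-1],
  ],
)

```text
time: 7.15
position: [0.5404, -0.0203, 0.0866]
tool_rot: [0.979, 0.07, 0.191, -0.013]
ft_force: [-0.9, -0.6, -0.2]
grip_width: 0.0278
```

```bash
cat > chk.py <<'E'
import sys
from h import *
from rig import robot
np.set_printoptions(precision=4,suppress=True)
k=sys.argv[1];ims=[]
for n in("side","top"):
    c=robot.camera(n)
    a=c["pixels"][120:330,190:450,::-1] if n=="side" else c["pixels"][150:360,230:430,::-1]
    ims.append(cv2.resize(a,None,fx=1.7,fy=1.7,interpolation=cv2.INTER_CUBIC))
cv2.imwrite(f"pics/both{k}.png",np.hstack(ims))
o=robot.get_obs();print(o["time"],o["position"],o["ft_force"],o["moment"],o["grip_width"],abs(o["joint_velocities"]).max())
C=R.from_quat(o["tool_rot"])
for nm,s in(("far",.049),("near",-.129)):
    P=o["position"]+C.apply([s,0,0])
    print(nm,P,"box",R.from_euler("z",-10.8,degrees=True).apply(P-[.4504,-.0353,0]))
E
python3 chk.py 5
```

```text
7.25 [ 0.5393 -0.0201  0.0862] [-0.6688 -0.0646  0.4724] [0.0288 0.2635 0.0405] 0.02766247389703173 0.011123180888869436
far [ 0.5843 -0.0137  0.1046] box [ 0.1356 -0.0039  0.1046]
near [ 0.4209 -0.0372  0.0378] box [-0.0293  0.0037  0.0378]
```

View pics/both5.png

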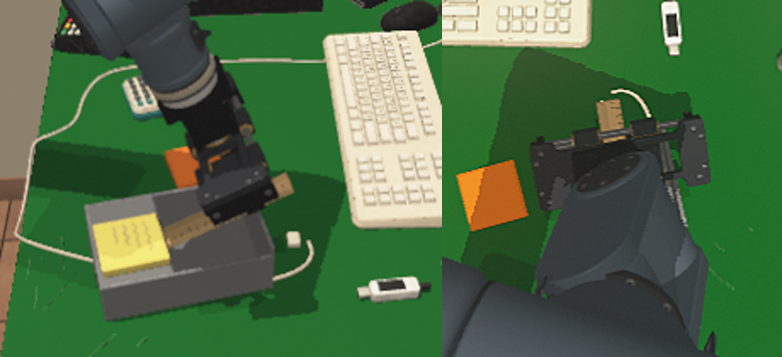

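Side view (left): the ruler runs slanted from the cover edge at (170,245) to (290,180) past the back wall, and box and pad are unmoved. I keep drawing.

Request:
carry_out(
  series=[
    [8,0,0,0,0,0,-1],
    [18,0,0,0,0,0,-1],
    [28,0,0,0,0,0,-1],
    [36,0,0,0,0,0,-1],
    [40,0,-6,0,0,0,-1],
    [44,0,-16,0,0,0,-1],
    [48,0,-30,0,0,0,-1],
    [48,0,-30,0,0,0,-1],
  ],
)

```text
time: 8.25
position: [0.5723, -0.0156, 0.1326]
tool_rot: [0.979, 0.07, 0.191, -0.013]
ft_force: [0.1, -0.2, -0.8]
grip_width: 0.0276
```

```bash
python3 chk.py 6; python3 - <<'E'
from h import *
from rig import robot
o=robot.get_obs();print(rel(o,o["position"]+[0.0,0,.145],8.2,0))
E
```

```text
8.35 [ 0.5718 -0.0153  0.1316] [-0.0232  0.8107  0.0522] [-0.0305  0.2786  0.0242] 0.027542406071990815 0.010964316988060763
far [ 0.6168 -0.0089  0.15  ] box [ 0.1684 -0.0052  0.15  ]
near [ 0.4534 -0.0323  0.0833] box [0.0035 0.0023 0.0833]
(array([ 5.42905647e+01,  1.99300944e-02, -1.34452721e+02]), array([ 1.36341514e-02, -2.19883245e+01, -2.86307395e-02]))
```

View pics/both6.png

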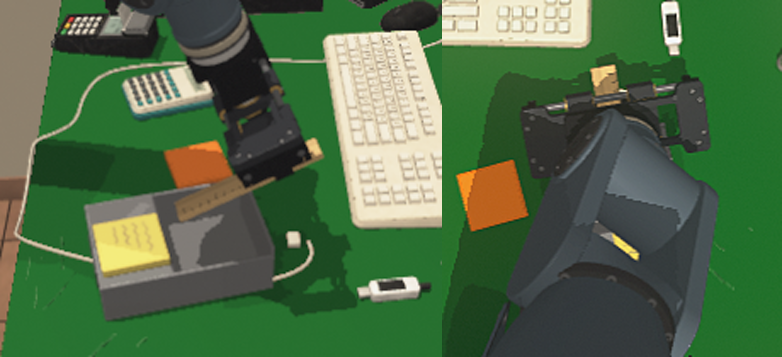

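The ruler is free: its near end is at side (180,210), above the box at z about 83 mm. I lift and level it next, raising first and then turning.

Request:
carry_out(
  series=[
    [6,0,-15,0,0,0,-1],
    [15,0,-36,0,-3,0,-1],
    [24,0,-59,0,-7,0,-1],
    [33,0,-82,0,-12,0,-1],
    [42,0,-104,0,-16,0,-1],
    [49,0,-122,0,-19,0,-1],
    [54,0,-134,0,-22,0,-1],
    [54,0,-134,0,-22,0,-1],
  ],
)

```text
time: 9.35
position: [0.5728, -0.0153, 0.2759]
tool_rot: [0.997, 0.072, 0.001, 0.0]
ft_force: [0.2, -0.2, 0.3]
grip_width: 0.0274
```

Request:
carry_out(
  series=[
    [0,0,0,0,0,0,-1],
    [0,0,0,0,0,0,-1],
    [0,0,0,0,0,0,-1],
    [0,0,0,0,0,0,-1],
  ],
)

```text
time: 9.85
position: [0.5726, -0.0153, 0.2757]
tool_rot: [0.997, 0.071, 0.001, 0.0]
ft_force: [0.1, -0.0, 0.1]
grip_width: 0.0278
```

```bash
python3 chk.py 7; python3 - <<'E'
from rig import robot
import cv2
for n in("side","top"): cv2.imwrite(f"pics/{n}8.png",robot.camera(n)["pixels"][:,:,::-1])
E
```

```text
9.95 [ 0.5728 -0.0153  0.2759] [-0.3451  0.8798  0.8069] [0.0282 0.0622 0.0419] 0.02728007203774091 0.002281572661032729
far [ 0.6213 -0.0083  0.276 ] box [ 0.1729 -0.0055  0.276 ]
near [ 0.4451 -0.0337  0.2757] box [-0.0049  0.0026  0.2757]
```

View pics/side8.png

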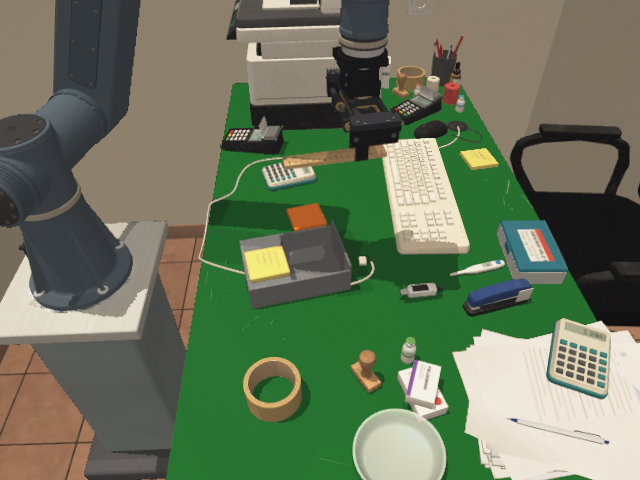

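View pics/top8.png

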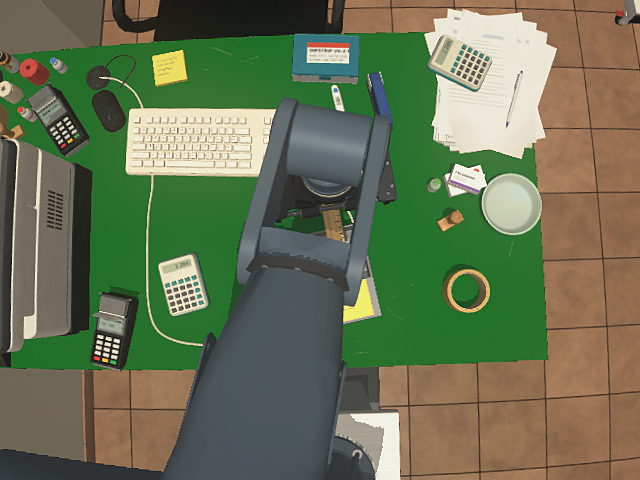

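The side view shows the ruler high in the gripper from (285,163) to about (390,152), with box, pad and bystanders where they were. One check of the near end against prediction, then I hand in.

```bash
python3 - <<'E'
from h import *
from rig import robot
d=pickle.load(open("c0.pkl","rb"));
for z in(.236,.256,.276):print(z,proj(d["side"],[.4451,-.0337,z]))
robot.hand_in()
E
```

```text
0.236 [[285.78807474 181.50971401]]
0.256 [[285.06755892 172.07158085]]
0.276 [[284.32515824 162.3276104 ]]
the job is handed in; nothing more can be done
```

The ruler is out of the box and held still and level in the gripper, and the job is handed in. `hand_in` gave no verdict, so what follows is from my own last checks.

**What I did:** I gripped the ruler across its width about 40 mm from its middle. I lifted it 4 mm and tilted it about 22° around its near end under the cover. Then I drew it out along its own slant, and lifted and levelled it once it was clear.

**Last checks:**
- **Slant:** during the tilt, the far end was at about 80 mm and the near end at about 13 mm under the cover, worked out from the gripper pose. The far end in both pictures was within a few pixels of that.
- **Final hold:** both ends are at about 276 mm, against the 165 mm needed. The near end showed up in the side picture within a pixel of where a level ruler should be.
- **Force and grip:** outside force on the tool never read above about 3 N, and that was when the fingers touched the floor while closing. While tilting and drawing it stayed around 1 N. The gripper opening was 27.3 mm on the 28 mm ruler, and the joints were practically still.
- **Surroundings:** by eye in the pictures, the box, memo pad and other things had not moved. I did not measure their positions again.

No check failed or disagreed. Handed in at about 10 s of the 43 s allowed.

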